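# Refit the guide roller on a dough-sheeter tension slide and lock it with a hairpin clip

### The arm

A 6-joint arm with a two-finger parallel gripper is mounted at the origin on the work surface. World frame = base frame: x ahead of the robot, y to its left, z up, the work surface at z = 0. Lengths are in m, angles in rad, forces in N, time in s.
With the tool pointing down it reaches from about 0.35 to 0.85 m from the base axis. Payload 8.1 kg.
Tool frame: the origin (TCP) lies midway between the tips of the shut fingers; the grasp point (between the pads) lies 19 mm behind it (r.grip_point_offset is the distance from the TCP to the grasp point, in m); z points along the fingers, y is the line along which they close (so a half turn about z gives the same grasp; the last joint's range is limited). The gripper opens to 85 mm and grips with 20 to 120 N. Pads are 22 mm wide; open, the fingers measure 114 mm over their backs; the gripper's body (76 mm by 85 mm) begins 54 mm behind the grasp point. The pads swing forward as they close: fully open they stand 13 mm farther back than shut.
Start: joints at [-1.294, 0.13, 1.488, -0, 1.523, -0.085], TCP at [0.212, -0.561, 0.231] pointing down, gripper open.
Joint ranges: [-2.96, 2.96], [-0.89, 2.26], [0.02, 2.5], [-1.34, 4.48], [0, 2.73], [-2.66, 2.66]. Speed limits (rad/s): [2.39, 2.39, 2.79, 3.14, 3.14, 3.14].

### API

Orientations are given as a unit quaternion [x, y, z, w].
In Python, from cell import r gives the robot as it stands.
- The arm moves only by the shell command python3 -m pendant 'ROWS' [OPENING]. ROWS is JSON, one flat list of numbers, 6 for each row, row after row: the shift along the world's x, y, z in m, then the turn, a rotation vector about the world's x, y, z in rad. In form: [x, y, z, ax, ay, az, x, y, z, ax, ay, az, ...]. A call has 1 to 20 rows; each row is the pose to reach, as a shift and turn from the pose commanded when the call began; what a row does not reach only later rows make up. A row lasts 1/12 s, in which the tool goes at most 41.7 mm and 7.16 degrees, less where a joint would pass 70% of its speed; a pose out of reach is approached as far as the arm can. A call with a gripper value outside its range is refused whole. OPENING is the opening in per cent of the stroke, from 0 (shut) to 100 (fully open), set as the call begins (- or left out, the last holds). The fingers move at their own pace and stop on an object; the grip force is fixed at half the most. Time passes only in rows, so rows that repeat a pose let the fingers close. It gives the time, the measured TCP pose, the force, the opening and the grip force at its end, in the units of the state.
- r.get_state(): the state, without advancing time (a new reading comes with each control period).
- r.snapshot(name): name is "side" or "top"; returns (picture, depth): 384x512x3 uint8, red, green, blue; 384x512 float32, m along the optical axis (not along the pixel's ray), 0 where there is no reading.
- r.camera_info(name): a dict with "fx", "fy", "cx", "cy" (pixels), "k1" (the pictures are not rectified: a ray, as slopes to the right and down, at radius r is drawn at 1 + k1 r^2 times it, then the intrinsics apply), "rvec" (rotation vector, rad) and "tvec" (3), from world to camera coordinates, as OpenCV has them. Camera axes: x right, y down, z forward; pixel columns grow to the right and rows downward; lengths in m; the calibration is good to about 2 mm. A picture is of the moment at which its call begins. camera_info takes no time and is no camera call.
- r.hand_in(): hands the job in; it is judged then, once.
The state is a dict: "t": time; "qpos": joint angles; "qd": joint speeds; "effort": joint torques, N m; "eef_pos": TCP position; "tcp_rot": TCP orientation; "ft_force": force on the tool from outside, world axes, zero at the start; "moment": the same for the moment, N m; "finger_gap": finger opening in m; "grasp_force": force on a finger pad.
Only numpy, scipy, OpenCV 4.12 (cv2) and the standard library are available. Lean on these libraries where they do the work, as an engineer would, in place of code of your own. Each camera call takes 0.05 s, during which the arm holds its last target. There are 200 camera calls.

### The job

Set the blue guide roller down gently over the upright spindle of the dough-sheeter tension slide so that it sits fully home, and let go of it. Then take the hairpin clip by its red tab and push it in level, just above the roller and towards the grey spring block, until its legs snap past the spindle's neck and it sits fully home in the groove, and let go; the sprung slide gives way as you push, so keep on steadily until you feel the snap and stop there, without forcing anything and without driving the slide back against its hard stop. Leave the other things on the bench where they are.

Things in the scene. Friction and masses are not known exactly. Their poses are not given: they have to be found in the camera images.
- slide: blue block (60 x 60 x 20 mm) sliding on an aluminium base plate, a steel spindle upright at its middle. Origin: on the spindle axis at the block's underside, 17 mm above the bench. z up; x (level): the way it yields and the clip is pushed. Sprung against a stop; pushed along +x it yields up to 21 mm to a hard stop: 3 N to start, 0.45 N more per mm; it springs back.
- spindle_groove (a point): point on the spindle axis, 55.5 mm above the slide's origin: where the middle of the clip's wire lies when the clip is home on top of the seated roller. The groove is a neck of diameter 12 mm, from 4 mm below this point to 4.5 mm above it; above it comes the head of diameter 18. Axes as the slide.
- spindle_tip (a point): tip of the spindle, 76 mm above the slide's origin: diameter 9 mm, widening to 18 mm 9 mm lower. The spindle is 18 mm thick below the groove too, down to the shoulder (diameter 30) that the roller comes to rest on, 53 mm below the tip. Axes as the slide.
- unit: fixed base plate of the tension slide, 220 x 140 x 15 mm; origin at the centre of its underside, on the bench; axes as the slide. The spindle at rest is 30 mm behind it (-x). Two rails flank the blue block, 33 to 41 mm either side, up to 33 mm above the bench; a grey spring block (up to 49 mm high) stands from 77 to 99 mm ahead (+x).
- roller_mid (a point): centre (half-way up) of the loose blue roller: a ring of outside diameter 56, bore 22, height 30 mm, 110 g, standing with its bore upright. z along the bore. Home on the spindle its centre is 38 mm and its top 53 mm above the slide's origin, the top 7 mm below the spindle's head.
- clip_grip (a point): centre of the red tab of the loose hairpin clip (65 g): a block 24 mm long (x), 14 wide (y), 36 high (z), lying flat on the bench; grip it across its 14 mm, best in its upper half. x points from the tab along the two legs to their open mouth; z up. The wires (5 mm thick) run level, their middle 15.5 mm below this point.
- clip_seat (a point): centre of the clip's seat, 50 mm ahead of the tab's centre, 15.5 mm below it; axes as the clip. Narrowest place between the legs (7.4 mm gap, to be forced over the 12 mm neck): 60 mm ahead of the tab's centre; the flared mouth ends at 77 mm, 25 mm clear. A blunt tongue stops the neck at the seat. Snapping takes about 8 to 12 N; the push falls off clearly as it snaps in.
- jar: amber glass jar, 64 mm across, 90 mm high; origin at its underside. Leave alone.
- cup: white cup, 72 mm across, 80 mm high; origin at its underside. Leave alone.
- cutter: copper ring cutter, 60 mm across, 30 mm high; origin at its underside. Leave alone.
- brush: pastry brush with a red handle, lying; origin at its underside. Leave alone.
- nut: brass spacer ring, 28 mm across, 12 mm high; origin at its underside. Leave alone.
Not all that is in view belongs to the job. Of the things shaped like the part that bears roller_mid, the blue one is meant. Leave any turquoise look-alike of the part that bears clip_grip alone.

How it is judged:
By the outcome, as a careful person would: the job done as asked, in the order asked, and still so for the second after the job is handed in, with the robot touching nothing.
It also fails if it takes over 67 s, if anything falls off the work surface, if the arm or the gripper's body presses on something with over 40 N, if the wrist force passes 120 N, or if a joint passes its speed limit or range.

## Working session

There is one attempt and no reset: what is moved stays moved. The work goes in short steps, Python scripts to look and compute and a shell command to move; the robot and the scene stay as the last step left them, time stands still between calls to the robot, and variables do not carry over. Pictures are saved under pics/ and viewed, at most 10 in all, crops included, and the job is handed in when it is done.

```bash
mkdir -p pics
cat > h.py <<'E'
import numpy as np,cv2
from cell import r
def cam(n):
    c=r.camera_info(n);R=cv2.Rodrigues(np.array(c["rvec"],float))[0];return c,R,np.array(c["tvec"],float).ravel()
def ray(n,u,v):
    c,R,t=cam(n);x=(np.asarray(u,float)-c["cx"])/c["fx"];y=(np.asarray(v,float)-c["cy"])/c["fy"]
    a,b=x.copy(),y.copy()
    for _ in range(20):
        k=1+c["k1"]*(a*a+b*b);a,b=x/k,y/k
    d=np.stack([a,b,np.ones_like(a)],-1)
    return -R.T@t,d@R,d
def onplane(n,u,v,z):
    o,w,_=ray(n,u,v);return o+w*((z-o[2])/w[...,2])[...,None]
def cloud(n,D):
    v,u=np.mgrid[0:384,0:512];o,w,_=ray(n,u,v);return o+w*D[...,None]
def proj(n,P):
    c,R,t=cam(n);p=R@np.asarray(P)+t;a,b=p[:2]/p[2];k=1+c["k1"]*(a*a+b*b);return c["fx"]*a*k+c["cx"],c["fy"]*b*k+c["cy"]
def save(n,name):
    I,D=r.snapshot(n);cv2.imwrite(f"pics/{name}.png",cv2.cvtColor(I,cv2.COLOR_RGB2BGR));np.savez(f"{name}.npz",I=I,D=D);return I,D
E
python3 - <<'E'
from h import *
for n in("top","side"):
    save(n,n+"0");c,R,t=cam(n);print(n,-R.T@t,R[2],c["fx"],c["k1"])
s=r.get_state();print(s)
E
```

```text
top [0.47320887 0.05747569 1.46665969] [ 0.09992082  0.0103114  -0.99494196] 482.0550312843486 -0.10836527284205891
side [ 0.24944591 -0.76263186  1.08723605] [ 0.27020422  0.60709298 -0.74728027] 493.22378586005397 -0.1560915788908311
{'t': 0.1, 'qpos': array([-1.29439981e+00,  1.31081860e-01,  1.48918573e+00, -3.26941191e-05,
        1.52300400e+00, -8.53790798e-02]), 'qd': array([-0.00028333,  0.0002546 , -0.00254514, -0.0023997 , -0.00163182,
       -0.00030421]), 'effort': array([ 1.83583914e-03, -5.70950282e+01, -5.01942015e+01, -1.17331078e-04,
        8.23459384e-03,  5.34735818e-05]), 'eef_pos': array([ 0.21224509, -0.56066859,  0.23034316]), 'tcp_rot': array([ 9.83683874e-01,  1.79903674e-01, -9.63083559e-05, -8.34088859e-04]), 'ft_force': array([ 0.66432861, -0.49749229,  0.36956344]), 'moment': array([ 0.02940723,  0.00428211, -0.01180952]), 'grasp_force': 0.0, 'finger_gap': 0.08567979309551547}
```

View pics/top0.png

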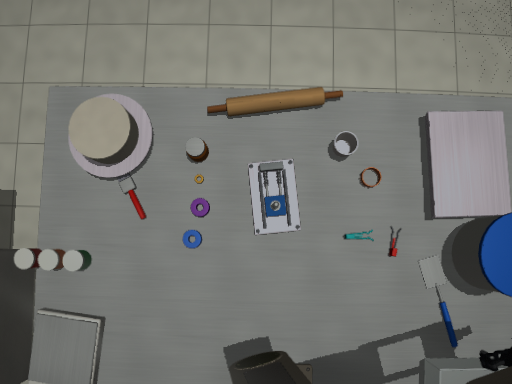

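View pics/side0.png

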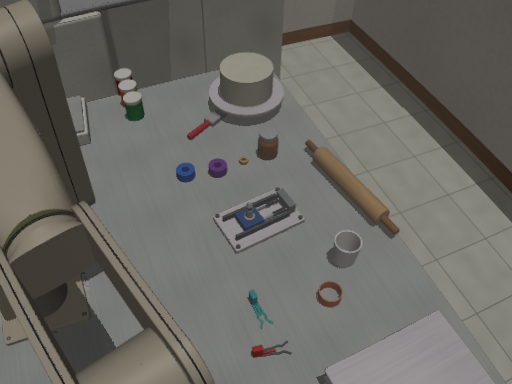

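The top view shows the unit at (274,197) with its spindle at about (275,205), the blue roller at (192,239) and the red-tab clip at (395,243), mouth up. The turquoise decoy is at (358,236). In the side view the roller is at (186,172), the spindle at (250,212) and the red tab at (260,351).

```bash
cat > m.py <<'E'
from h import *
def mask(I,kind,box):
    H=cv2.cvtColor(I,cv2.COLOR_RGB2HSV);h,s,v=[H[...,i].astype(int) for i in range(3)]
    m={"blue":(h>100)&(h<122)&(s>150)&(v>60),"red":((h<8)|(h>172))&(s>150)&(v>60)}[kind]
    b=np.zeros_like(m);x0,x1,y0,y1=box;b[y0:y1,x0:x1]=1;return m&b
if __name__=="__main__":
  for n,rb,cb,ub,sb in(("top",(175,210,222,255),(380,410,225,262),(240,305,150,240),(258,292,190,222)),("side",(170,200,158,186),(245,280,338,362),(205,310,180,250),(228,272,195,235))):
    z=np.load(n+"0.npz");I,D=z["I"],z["D"];C=cloud(n,D)
    m=mask(I,"blue",rb);P=C[m&(D>0)];top=P[P[:,2]>.024]
    cs=max(cv2.findContours(m.astype(np.uint8),0,1)[0],key=cv2.contourArea)
    e=cv2.minEnclosingCircle(onplane(n,cs[:,0,0],cs[:,0,1],.03)[:,:2].astype(np.float32))
    print(n,"roller",m.sum(),np.percentile(P[:,2],[5,50,95]),e, "depthtop",(top.max(0)+top.min(0))/2,len(top))
    m=mask(I,"red",cb);v,u=np.nonzero(m);P=C[m&(D>0)];q=onplane(n,u,v,.036)[:,:2]
    print(" tab",m.sum(),np.percentile(P[:,2],[5,50,95]),"plane",q.mean(0),cv2.minAreaRect(q.astype(np.float32)),"depth top",P[P[:,2]>.03].mean(0))
    x0,x1,y0,y1=sb
    m=np.zeros(D.shape,bool);m[y0:y1,x0:x1]=1;P=C[m&(D>0)]
    for lo,hi in((.045,.07),(.07,.085),(.085,.1)):
        p=P[(P[:,2]>lo)&(P[:,2]<hi)];print(" spindle",lo,len(p),p.mean(0) if len(p) else 0)
    m=mask(I,"blue",sb);p=C[m&(D>0)];p=p[(p[:,2]>.03)&(p[:,2]<.045)];print(" block",len(p),cv2.minAreaRect(p[:,:2].astype(np.float32)))
    H=cv2.cvtColor(I,cv2.COLOR_RGB2HSV);x0,x1,y0,y1=ub
    w=np.zeros(D.shape,np.uint8);w[y0:y1,x0:x1]=(H[y0:y1,x0:x1,2]>(170))*255
    cs=max(cv2.findContours(w,0,1)[0],key=cv2.contourArea);q=onplane(n,cs[:,0,0],cs[:,0,1],.015)[:,:2].astype(np.float32)
    print(" plate",cv2.minAreaRect(q),cv2.boxPoints(cv2.minAreaRect(q)).tolist())
    cv2.imwrite(f"pics/z_{n}.png",np.hstack([cv2.resize(cv2.cvtColor(I[y0:y1,x0:x1],cv2.COLOR_RGB2BGR),(400,500)),cv2.resize(cv2.cvtColor(I[cb[2]-15:cb[3]+10,cb[0]-10:cb[1]+20],cv2.COLOR_RGB2BGR),(400,500))]))
E
python3 m.py
```

```text
top roller 216 [0.02417205 0.02930574 0.03425916] ((0.4744241535663605, 0.25852328538894653), 0.027230586856603622) depthtop [0.47432915 0.2593667  0.03099762] 205
 tab 55 [-0.00151218  0.03261067  0.03995643] plane [ 0.45941291 -0.3424631 ] ((0.463837206363678, -0.34391990303993225), (0.047503769397735596, 0.012086055241525173), 0.30386635661125183) depth top [ 0.45054838 -0.34405372  0.03511458]
 spindle 0.045 4 [0.56590435 0.01401923 0.05099254]
 spindle 0.07 9 [0.57595039 0.01482538 0.08141117]
 spindle 0.085 23 [0.57867229 0.01274611 0.09043263]
 block 274 ((0.5788599252700806, 0.01293104887008667), (0.05729936808347702, 0.058615829795598984), 7.186636447906494)
 plate ((0.6096044182777405, 0.017060287296772003), (0.21245785057544708, 0.13422133028507233), 7.233943939208984) [[0.4957704246044159, 0.07026031613349915], [0.5126716494560242, -0.06289264559745789], [0.7234383821487427, -0.03613974153995514], [0.7065371870994568, 0.09701322019100189]]
side roller 141 [0.02418767 0.02864178 0.03219524] ((0.4715554416179657, 0.2553486227989197), 0.026281431317329407) depthtop [0.47138168 0.25716625 0.02917374] 135
 tab 122 [0.00202729 0.02510271 0.03684626] plane [ 0.44894228 -0.35473438] ((0.456592857837677, -0.3539344370365143), (0.02317296899855137, 0.048666954040527344), 81.92029571533203) depth top [ 0.44627655 -0.34697276  0.03405796]
 spindle 0.045 42 [0.57599981 0.006397   0.05808947]
 spindle 0.07 19 [0.57598739 0.00694319 0.07851274]
 spindle 0.085 21 [0.57714654 0.00904515 0.08927953]
 block 0 ((0.0, 0.0), (0.0, 0.0), 0.0)Traceback (most recent call last):
  File "m.py", line 22, in <module>
    cs=max(cv2.findContours(w,0,1)[0],key=cv2.contourArea);q=onplane(n,cs[:,0,0],cs[:,0,1],.015)[:,:2].astype(np.float32)
ValueError: max() iterable argument is empty
```

View pics/z_top.png

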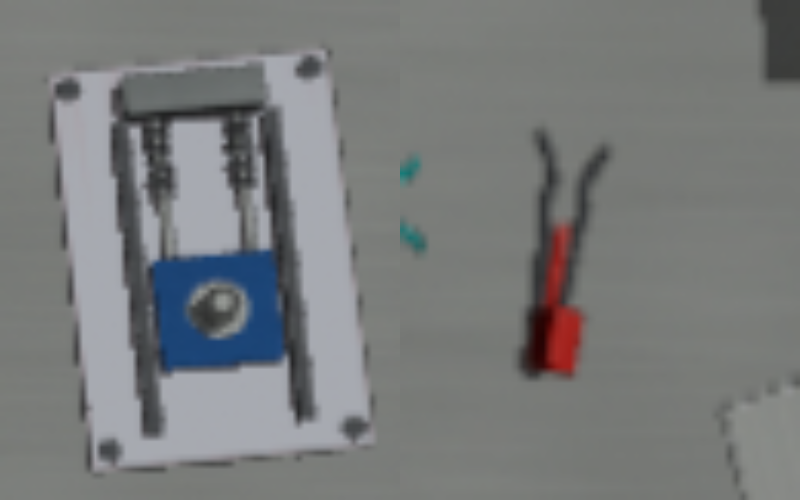

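```bash
python3 -m pendant '[0.06,0.14,0,0,0,-0.06, 0.06,0.14,0,0,0,-0.06, 0.06,0.14,0,0,0,-0.06, 0.06,0.14,0,0,0,-0.06, 0.12,0.28,0,0,0,-0.12, 0.12,0.28,0,0,0,-0.12, 0.12,0.28,0,0,0,-0.12, 0.12,0.28,0,0,0,-0.12, 0.238,0.56,0,0,0,-0.236, 0.238,0.56,0,0,0,-0.236, 0.238,0.56,0,0,0,-0.236, 0.238,0.56,0,0,0,-0.236, 0.238,0.56,0,0,0,-0.236, 0.238,0.56,0,0,0,-0.236, 0.238,0.56,0,0,0,-0.236, 0.238,0.56,0,0,0,-0.236, 0.261,0.818,-0.1,0,0,-0.236, 0.261,0.818,-0.1,0,0,-0.236, 0.261,0.818,-0.1,0,0,-0.236, 0.261,0.818,-0.1,0,0,-0.236]' 100
```

```text
t: 1.77
eef_pos: [0.4638, 0.1556, 0.1704]
tcp_rot: [0.998, 0.063, 0.0, 0.0]
ft_force: [1.4, -0.6, -0.7]
finger_gap: 0.0851
grasp_force: 0.0
```

```bash
python3 -m pendant '[0.009,0.1,-0.07,0,0,0, 0.009,0.1,-0.07,0,0,0, 0.009,0.1,-0.07,0,0,0, 0.009,0.1,-0.07,0,0,0, 0.009,0.1,-0.07,0,0,0, 0.009,0.1,-0.07,0,0,0]'
python3 - <<'E'
from h import *
from m import mask
print(r.get_state()["eef_pos"],r.get_state()["tcp_rot"])
for n in("top","side"):
    I,D=save(n,n+"1")
a,b=[cv2.imread(f"pics/{n}1.png") for n in("top","side")]
cv2.imwrite("pics/c1.png",np.hstack([cv2.resize(a[200:280,150:240],(400,356)),cv2.resize(b[130:210,140:230],(400,356))]))
E
```

```text
t: 2.27
eef_pos: [0.473, 0.2534, 0.1012]
tcp_rot: [0.998, 0.063, -0.0, 0.0]
ft_force: [0.5, 0.5, 1.1]
finger_gap: 0.0854
grasp_force: 0.0
[0.47299635 0.25341539 0.10115662] [ 9.97997729e-01  6.32478941e-02 -3.36888260e-04  3.51723009e-04]
```

View pics/c1.png

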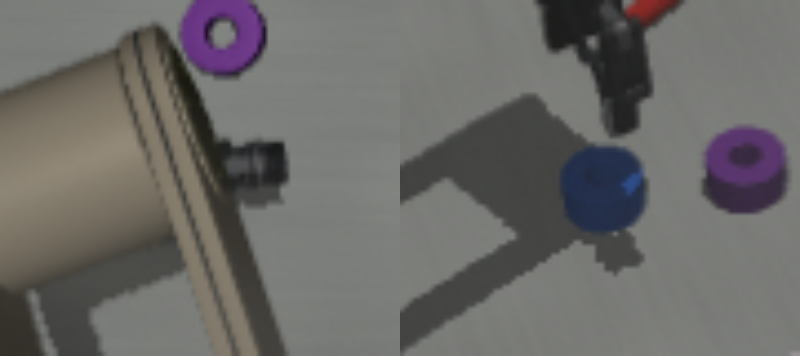

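The top view is blocked by the arm. In the side view the near finger is at (620,130) in the crop, above and just beside the blue roller at (603,190). That fits the estimate, so I'm descending.

```bash
python3 -m pendant '[0,0.004,-0.03,0,0,0, 0,0.004,-0.06,0,0,0, 0,0.004,-0.08,0,0,0, 0,0.004,-0.092,0,0,0, 0,0.004,-0.1,0,0,0, 0,0.004,-0.1,0,0,0]'; python3 -m pendant '[0,0,0,0,0,0, 0,0,0,0,0,0, 0,0,0,0,0,0, 0,0,0,0,0,0, 0,0,0,0,0,0, 0,0,0,0,0,0]' 50
```

```text
t: 2.87
eef_pos: [0.473, 0.2568, 0.0007]
tcp_rot: [0.998, 0.062, -0.0, 0.0]
ft_force: [0.6, 0.2, -0.9]
finger_gap: 0.0852
grasp_force: 0.0
t: 3.37
eef_pos: [0.4751, 0.2584, 0.0037]
tcp_rot: [0.998, 0.063, 0.002, -0.001]
ft_force: [-0.2, -1.1, 6.4]
finger_gap: 0.0539
grasp_force: 63.6
```

```bash
python3 -m pendant '[0,0,0.01,0,0,0, 0,0,0.03,0,0,0, 0,0,0.06,0,0,0, 0,0,0.1,0,0,0, 0,0,0.13,0,0,0, 0,0,0.13,0,0,0, 0,0,0.13,0,0,0]'
python3 - <<'E'
from h import *
print(r.get_state()["eef_pos"],r.get_state()["tcp_rot"])
for n in("top","side"):
    I,D=save(n,n+"2")
E
```

```text
t: 3.95
eef_pos: [0.4753, 0.2587, 0.1353]
tcp_rot: [0.998, 0.063, 0.003, -0.001]
ft_force: [-0.5, -0.2, -1.0]
finger_gap: 0.0541
grasp_force: 63.3
[0.475306   0.25872029 0.13525656] [ 0.99800934  0.06297398  0.00320737 -0.00116002]
```

View pics/side2.png

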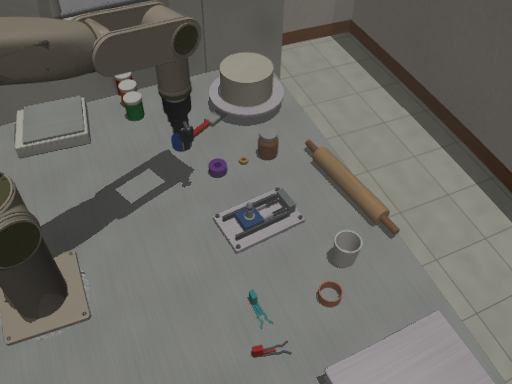

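The side view shows the roller held at (180,140) under the gripper. I'll carry it over the spindle.

```bash
python3 -m pendant '[0.013,-0.03,0,0,0,0, 0.026,-0.062,0,0,0,0, 0.039,-0.094,0,0,0,0, 0.052,-0.126,0,0,0,0, 0.065,-0.157,0,0,0,0, 0.078,-0.188,0,0,0,0, 0.09,-0.216,0,0,0,0, 0.098,-0.236,0,0,0,0, 0.103,-0.246,0,0,0,0, 0.103,-0.246,0,0,0,0, 0.103,-0.246,0,0,0,0]'
cat > c3.py <<'E'
import sys
from h import *
tag=sys.argv[1]
from m import mask
s=r.get_state();print(s["eef_pos"],s["ft_force"])
I,D=save("side","side"+tag);C=cloud("side",D)
u,v=map(int,proj("side",[*s["eef_pos"][:2],s["eef_pos"][2]+.012]));print(u,v)
m=mask(I,"blue",(u-25,u+25,v-25,v+25));P=C[m&(D>0)]
print("z hist",np.histogram(P[:,2],8))
z0=s["eef_pos"][2]-.005
for k in(0,.005,.01,.015,.02,.025):
    q=P[abs(P[:,2]-(z0+k))<.0035]
    if len(q)>8:
        # circle of fixed radius 28
        from scipy.optimize import least_squares
        f=least_squares(lambda c:np.hypot(q[:,0]-c[0],q[:,1]-c[1])-.028,q[:,:2].mean(0)+[.006,.018]);print(round(z0+k,4),len(q),f.x,np.std(f.fun))
b=cv2.imread(f"pics/side{tag}.png");cv2.imwrite(f"pics/c{tag}.png",cv2.resize(b[v-40:v+60,u-60:u+60],(780,600) if 0 else (720,600),interpolation=cv2.INTER_CUBIC))
E
python3 c3.py 3
```

```text
t: 4.97
eef_pos: [0.5752, 0.012, 0.1298]
tcp_rot: [0.998, 0.062, -0.001, -0.0]
ft_force: [-0.9, 0.5, -1.2]
finger_gap: 0.0537
grasp_force: 63.4
[0.57521393 0.01197366 0.12976339] [-0.88662664  0.51137116 -1.19930748]
248 190
z hist (array([0, 0, 0, 0, 0, 0, 0, 0]), array([0.   , 0.125, 0.25 , 0.375, 0.5  , 0.625, 0.75 , 0.875, 1.   ]))
```

View pics/c3.png

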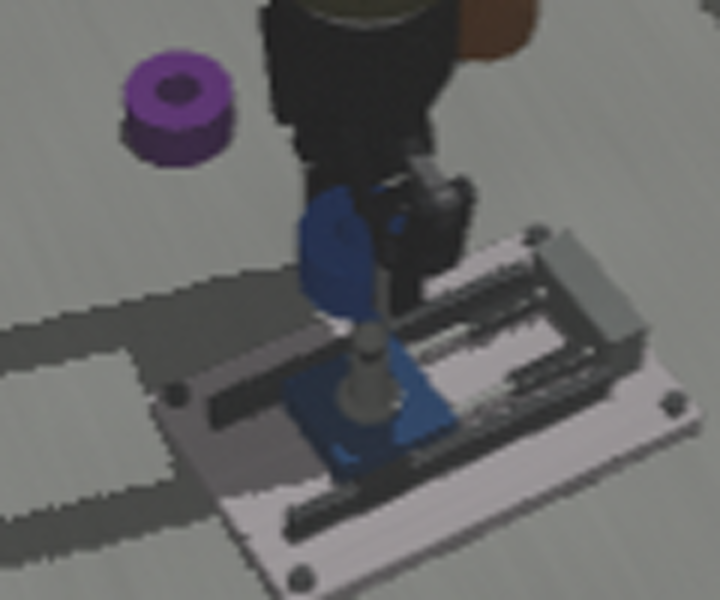

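The roller shows from (300,190) to (375,320) in the crop, with the near finger hiding its right part. The spindle tip is at (370,335). My blue mask was too strict in the shade, so I'll relax it.

Run:
```python
from h import *
z=np.load("side3.npz");I,D=z["I"],z["D"];C=cloud("side",D)
print(I[192,242],I[195,247], I[208,247])
H=cv2.cvtColor(I,cv2.COLOR_RGB2HSV).astype(int)
m=(H[...,0]>100)&(H[...,0]<125)&(H[...,1]>120);m[:178]=0;m[204:]=0;m[:,:230]=0;m[:,275:]=0
for v in range(178,206):
    u=np.nonzero(m[v])[0]
    if len(u): print(v,u.min(),u.max(),[tuple(np.round(C[v,k]*1000).astype(int)) for k in u[::3]])
```

```text
[39 50 79] [39 50 79] [60 60 60]
181 244 244 [(np.int64(573), np.int64(37), np.int64(154))]
182 242 244 [(np.int64(566), np.int64(32), np.int64(158))]
183 241 245 [(np.int64(564), np.int64(35), np.int64(152)), (np.int64(570), np.int64(30), np.int64(154))]
184 240 245 [(np.int64(559), np.int64(30), np.int64(155)), (np.int64(568), np.int64(30), np.int64(152))]
185 239 246 [(np.int64(555), np.int64(26), np.int64(157)), (np.int64(563), np.int64(24), np.int64(156)), (np.int64(570), np.int64(21), np.int64(156))]
186 239 254 [(np.int64(554), np.int64(24), np.int64(156)), (np.int64(562), np.int64(23), np.int64(153)), (np.int64(573), np.int64(23), np.int64(149))]
187 238 254 [(np.int64(551), np.int64(23), np.int64(154)), (np.int64(559), np.int64(22), np.int64(152)), (np.int64(573), np.int64(22), np.int64(146))]
188 238 248 [(np.int64(550), np.int64(20), np.int64(154)), (np.int64(557), np.int64(18), np.int64(153)), (np.int64(572), np.int64(21), np.int64(143))]
189 238 248 [(np.int64(549), np.int64(18), np.int64(153)), (np.int64(556), np.int64(14), np.int64(153)), (np.int64(569), np.int64(21), 
[... 1421 characters left out ...]
np.int64(-15), np.int64(151))]
198 242 248 [(np.int64(551), np.int64(-3), np.int64(139)), (np.int64(558), np.int64(-6), np.int64(140)), (np.int64(564), np.int64(-13), np.int64(144))]
199 241 248 [(np.int64(550), np.int64(0), np.int64(133)), (np.int64(553), np.int64(-12), np.int64(144)), (np.int64(560), np.int64(-15), np.int64(144))]
200 241 248 [(np.int64(549), np.int64(-2), np.int64(131)), (np.int64(553), np.int64(-12), np.int64(140)), (np.int64(562), np.int64(-11), np.int64(135))]
201 243 248 [(np.int64(553), np.int64(-5), np.int64(129)), (np.int64(559), np.int64(-10), np.int64(132))]
202 246 249 [(np.int64(558), np.int64(-12), np.int64(131)), (np.int64(564), np.int64(-19), np.int64(135))]
```

Run:
```python
from h import *
from scipy.optimize import least_squares
z=np.load("side3.npz");I,D=z["I"],z["D"]
H=cv2.cvtColor(I,cv2.COLOR_RGB2HSV).astype(int)
m=(H[...,0]>100)&(H[...,0]<125)&(H[...,1]>120)
for rows,zz in((range(184,195),.1555),(range(184,195),.154)):
    v=np.array(list(rows));u=np.array([np.nonzero(m[k,230:275])[0].min()+230 for k in v])-.5
    q=onplane("side",u,v,zz)[:,:2];f=least_squares(lambda c:np.hypot(*(q-c).T)-.028,q.mean(0)+[.028,0]);print("held",f.x,f.fun.std())
# block outline in side0: blue block top at z=.037
z=np.load("side0.npz");I=z["I"];H=cv2.cvtColor(I,cv2.COLOR_RGB2HSV).astype(int)
m=((H[...,0]>100)&(H[...,0]<125)&(H[...,1]>110));m[:198]=0;m[240:]=0;m[:,:228]=0;m[:,275:]=0
cs=max(cv2.findContours(m.astype(np.uint8),0,1)[0],key=cv2.contourArea)
q=onplane("side",cs[:,0,0],cs[:,0,1],.037)[:,:2].astype(np.float32);print("block",cv2.minAreaRect(q))
# spindle columns, silhouette vs blue, per row
g=I.astype(int)
for v in range(203,216,2): print(v,[tuple(int(k) for k in g[v,u]) for u in range(243,258)])
for P in([.577,.010,.093],[.577,.010,.084],[.577,.010,.04]): print(proj("side",P))
```

```text
held [0.57380663 0.0072728 ] 0.0005362740971220698
held [0.57428232 0.00852705] 0.0005361101441316452
block ((0.5763673186302185, 0.009711964055895805), (0.056113433092832565, 0.057822585105895996), 5.484778881072998)
203 [(145, 140, 143), (146, 142, 144), (145, 142, 144), (135, 132, 133), (104, 103, 102), (108, 109, 106), (119, 121, 117), (116, 118, 115), (101, 103, 100), (71, 73, 72), (67, 68, 68), (67, 68, 68), (70, 71, 71), (69, 70, 70), (54, 54, 55)]
205 [(143, 139, 142), (142, 138, 140), (131, 127, 129), (90, 89, 89), (82, 84, 81), (91, 93, 90), (97, 98, 95), (97, 99, 95), (94, 94, 92), (79, 81, 82), (52, 59, 67), (50, 51, 50), (50, 50, 49), (48, 49, 49), (50, 50, 50)]
207 [(77, 77, 77), (68, 68, 69), (67, 68, 68), (69, 70, 69), (77, 78, 76), (90, 91, 88), (93, 94, 91), (92, 93, 90), (87, 88, 86), (66, 72, 81), (50, 68, 97), (48, 62, 87), (68, 70, 76), (96, 93, 94), (106, 106, 104)]
209 [(53, 57, 62), (49, 62, 84), (55, 73, 100), (63, 70, 79), (64, 65, 64), (48, 49, 49), (48, 48, 48), (49, 48, 48), (56, 57, 56), (68, 74, 81), (59, 76, 99), (50, 67, 95), (50, 68, 96), (79, 86, 1
[... 173 characters left out ...]
6, 89), (51, 69, 97), (50, 68, 97), (51, 68, 97), (68, 80, 101)]
213 [(49, 68, 97), (71, 84, 102), (89, 96, 99), (63, 63, 62), (65, 66, 65), (69, 69, 68), (71, 72, 70), (72, 73, 71), (72, 72, 70), (82, 83, 81), (97, 101, 103), (75, 88, 103), (49, 67, 95), (50, 68, 95), (49, 67, 95)]
215 [(62, 77, 100), (80, 88, 98), (69, 70, 69), (61, 61, 60), (65, 66, 65), (68, 69, 67), (71, 72, 70), (73, 73, 72), (71, 72, 70), (82, 82, 81), (106, 107, 105), (109, 113, 113), (72, 85, 102), (50, 68, 96), (49, 68, 96)]
(np.float64(249.28879718272162), np.float64(203.13722309564807))
(np.float64(249.2788035428646), np.float64(205.32730415668124))
(np.float64(249.23189944086096), np.float64(215.71350303033535))
```

```bash
python3 -m pendant '[0.003,0.002,-0.01,0,0,0, 0.003,0.002,-0.03,0,0,0, 0.003,0.002,-0.034,0,0,0, 0.003,0.002,-0.038,0,0,0, 0.003,0.002,-0.042,0,0,0, 0.003,0.002,-0.046,0,0,0]';python3 -m pendant '[0,0,-0.004,0,0,0,0,0,-0.008,0,0,0,0,0,-0.008,0,0,0]'
```

```text
t: 5.52
eef_pos: [0.5795, 0.0142, 0.0854]
tcp_rot: [0.998, 0.063, 0.0, 0.0]
ft_force: [-0.0, -0.1, 0.0]
finger_gap: 0.0541
grasp_force: 63.4
t: 5.77
eef_pos: [0.5788, 0.0137, 0.0765]
tcp_rot: [0.998, 0.063, -0.0, -0.0]
ft_force: [-0.2, -0.4, -1.2]
finger_gap: 0.054
grasp_force: 63.4
```

```bash
python3 -m pendant '[0,0,-0.006,0,0,0,0,0,-0.012,0,0,0,0,0,-0.018,0,0,0,0,0,-0.023,0,0,0,0,0,-0.026,0,0,0,0,0,-0.028,0,0,0,0,0,-0.029,0,0,0]'
```

```text
t: 6.35
eef_pos: [0.5789, 0.0137, 0.0477]
tcp_rot: [0.998, 0.063, -0.0, -0.0]
ft_force: [-0.4, -0.3, -1.3]
finger_gap: 0.0542
grasp_force: 63.4
```

Free so far. I'll go on in 1 mm steps until it touches.

```bash
python3 -m pendant '[0,0,-0.001,0,0,0,0,0,-0.002,0,0,0,0,0,-0.003,0,0,0,0,0,-0.003,0,0,0]';python3 -m pendant '[0,0,-0.001,0,0,0,0,0,-0.001,0,0,0]';python3 -m pendant '[0,0,-0.001,0,0,0,0,0,-0.001,0,0,0]'
```

```text
t: 6.68
eef_pos: [0.5792, 0.0137, 0.0453]
tcp_rot: [0.998, 0.063, 0.0, -0.0]
ft_force: [-0.3, 1.4, -1.2]
finger_gap: 0.0539
grasp_force: 63.4
t: 6.85
eef_pos: [0.5792, 0.0137, 0.0442]
tcp_rot: [0.998, 0.063, 0.0, -0.0]
ft_force: [0.4, 1.3, -0.4]
finger_gap: 0.054
grasp_force: 63.4
t: 7.02
eef_pos: [0.5796, 0.0137, 0.0437]
tcp_rot: [0.998, 0.063, 0.0, 0.0]
ft_force: [-0.8, 0.9, 1.6]
finger_gap: 0.0537
grasp_force: 63.6
```

Contact came at the height predicted for home. I'll open the gripper and lift.

```bash
python3 -m pendant '[0,0,0,0,0,0,0,0,0,0,0,0,0,0,0,0,0,0,0,0,0,0,0,0]' 95;python3 -m pendant '[0,0,0.01,0,0,0,0,0,0.03,0,0,0,0,0,0.06,0,0,0,0,0,0.1,0,0,0,0,0,0.14,0,0,0, 0,-0.04,0.16,0,0,0,0,-0.08,0.16,0,0,0,0,-0.12,0.16,0,0,0,0,-0.16,0.16,0,0,0,0,-0.19,0.16,0,0,0,0,-0.2,0.16,0,0,0,0,-0.2,0.16,0,0,0]'
cat > look.py <<'E'
from h import *
I,D=save("side","side4");C=cloud("side",D)
P=C[195:240,225:275].reshape(-1,3);print(np.histogram(P[:,2],bins=[.03,.04,.05,.06,.065,.07,.075,.08,.09,.1]))
top=P[(P[:,2]>.064)&(P[:,2]<.075)];print(np.median(top,0))
save("top","top4");a,b=[cv2.imread(f"pics/{n}4.png") for n in("top","side")]
cv2.imwrite("pics/c4.png",np.hstack([cv2.resize(b[190:250,210:310],(500,300)),cv2.resize(b[335:365,240:300],(300,300))]))
E
python3 look.py
```

```text
t: 7.35
eef_pos: [0.5792, 0.0137, 0.0433]
tcp_rot: [0.998, 0.063, -0.0, -0.0]
ft_force: [0.4, -0.1, -0.3]
finger_gap: 0.081
grasp_force: 0.0
t: 8.35
eef_pos: [0.5788, -0.189, 0.2038]
tcp_rot: [0.998, 0.061, 0.0, 0.0]
ft_force: [-0.6, 0.7, 0.2]
finger_gap: 0.0811
grasp_force: 0.0
(array([283,  42,  51,  41, 167,  45,   6,  19,   9]), array([0.03 , 0.04 , 0.05 , 0.06 , 0.065, 0.07 , 0.075, 0.08 , 0.09 ,
       0.1  ]))
[0.57420712 0.00796096 0.06815988]
```

View pics/c4.png

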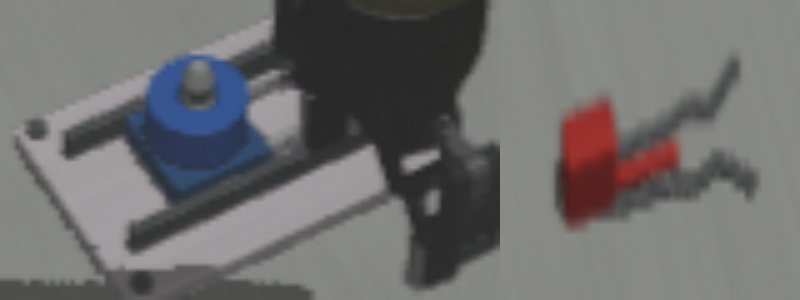

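The roller sits flat and home on the slide, its top at about 0.069 m, with the spindle head showing. The clip's tab is at (590,160) in the crop, and its leg tips are at (738,62) and (752,190). Next I'll measure the clip.

Run:
```python
from h import *
for n,tips,box in(("top",[(391,226.4),(400.75,228.6)],(375,415,220,265)),("side",[(287.6,341.2),(290.4,354)],(245,300,335,365))):
    z=np.load(n+"0.npz");I,D=z["I"],z["D"]
    t=onplane(n,*np.array(tips).T,.0025)[:,:2];print(n,"tips",t,"mid",t.mean(0),"sep",np.linalg.norm(t[0]-t[1]))
    H=cv2.cvtColor(I,cv2.COLOR_RGB2HSV).astype(int);x0,x1,y0,y1=box
    red=((H[...,0]<8)|(H[...,0]>172))&(H[...,1]>130)
    b=np.zeros_like(red);b[y0:y1,x0:x1]=1;red&=b
    for v in range(y0,y1):
        u=np.nonzero(red[v])[0]
        if len(u): print(v,u.min(),[int(k) for k in H[v,u.min():u.max()+1,2]])
    bg=np.median(H[y0:y1,x0:x1,2]);wire=b&(H[...,2]<bg-25)&~red
    v,u=np.nonzero(wire);q=onplane(n,u,v,.0025)[:,:2];np.save(n+"w.npy",q);print("wire",len(q),bg,q.mean(0))
```

```text
top tips [[ 0.52610135 -0.34381184]
 [ 0.5200318  -0.37409605]] mid [ 0.52306657 -0.35895394] sep 0.030886454142401754
238 394 [153]
239 393 [127, 158]
240 393 [129, 145]
241 393 [136, 140]
242 392 [96, 148, 127]
243 392 [116, 159, 117]
244 392 [122, 156, 107]
245 392 [128, 137]
246 392 [130, 129]
247 392 [122, 105]
248 391 [53, 72, 125, 149, 137]
249 390 [36, 40, 62, 134, 165, 161, 158]
250 390 [40, 41, 89, 146, 166, 164, 160]
251 390 [40, 37, 111, 158, 165, 163, 148]
252 390 [40, 38, 123, 164, 165, 162, 138]
253 390 [40, 43, 127, 166, 164, 160]
254 389 [46, 40, 54, 132, 165, 163, 161]
255 390 [47, 55, 102, 145, 160, 161]
wire 101 123.0 [ 0.48747785 -0.35027419]
side tips [[ 0.52536187 -0.34530205]
 [ 0.51757088 -0.37681208]] mid [ 0.52146637 -0.36105707] sep 0.03245892741755891
345 260 [119, 119]
346 255 [126, 127, 132, 136, 137, 135, 135]
347 253 [136, 139, 139, 137, 137, 138, 138, 138, 138, 126]
348 253 [135, 138, 138, 139, 139, 140, 140, 140, 140, 133]
349 253 [133, 139, 140, 140, 140, 141, 141, 141, 139, 136, 113, 78, 74, 64, 62, 67, 75, 83, 107, 120, 125, 132]
350 253 [119, 143, 142, 140, 138, 136, 127, 110, 100, 98, 87, 62, 65, 86, 110, 124, 128, 130, 134, 137, 138, 138]
351 253 [97, 134, 121, 102, 93, 92, 89, 82, 78, 84, 102, 122, 130, 132, 135, 137, 138, 131, 119, 114, 105, 90]
352 253 [70, 88, 85, 79, 77, 78, 78, 78, 78, 84, 117, 137, 138, 132, 118, 104, 90]
353 253 [65, 78, 78, 78, 77, 78, 79, 77, 77, 76, 94, 96, 80]
354 253 [66, 76, 77, 76, 77, 77, 77, 76, 76, 72]
355 253 [66, 76, 77, 76, 76, 76, 76, 75, 74]
356 253 [69, 77, 77, 77, 79]
wire 160 121.0 [ 0.48451147 -0.35391393]
```

Run:
```python
from h import *
res=[]
for n,th,y0,y1,x0,x1 in(("top",115,248,256,388,400),("side",112,345,352,250,263)):
    I=np.load(n+"0.npz")["I"];H=cv2.cvtColor(I,cv2.COLOR_RGB2HSV).astype(int)
    m=((H[...,0]<8)|(H[...,0]>172))&(H[...,1]>130)&(H[...,2]>th);b=np.zeros_like(m);b[y0:y1,x0:x1]=1;v,u=np.nonzero(m&b)
    q=onplane(n,u,v,.036)[:,:2];c=q.mean(0);print(n,len(q),"top centre",c,"rect",cv2.minAreaRect(q.astype(np.float32)))
    tip={"top":[.52307,-.35895],"side":[.52147,-.36106]}[n];d=np.array(tip)-c;print(" yaw",np.degrees(np.arctan2(d[1],d[0])),"len",np.linalg.norm(d))
    w=np.load(n+"w.npy")
    for L,R_ in((.47,.49),(.49,.505)):
        s=w[(w[:,0]>L)&(w[:,0]<R_)];print("  wire slice",s.mean(0),len(s),s[:,1].min(),s[:,1].max())
```

```text
top 31 top centre [ 0.45047868 -0.34418381] rect ((0.45052671432495117, -0.34398970007896423), (0.020807437598705292, 0.012080652639269829), 0.2772754728794098)
 yaw -11.497971361061866 len 0.07407793125829094
  wire slice [ 0.48053052 -0.34945276] 22 -0.3594470288981161 -0.3408684351943271
  wire slice [ 0.49720703 -0.35378348] 21 -0.36558438791840187 -0.3438783331111377
side 48 top centre [ 0.44704765 -0.34638632] rect ((0.44708842039108276, -0.34617528319358826), (0.011649317108094692, 0.021479984745383263), 82.01585388183594)
 yaw -11.153809889075943 len 0.07585514876722077
  wire slice [ 0.47985121 -0.35301947] 46 -0.36455086574617895 -0.34097532407035164
  wire slice [ 0.49752138 -0.35595265] 31 -0.36637370447775425 -0.3432746751324397
```

```bash
python3 -m pendant '[-0.022,-0.026,0,0,0,-0.08,-0.045,-0.054,0,0,0,-0.16,-0.068,-0.082,0,0,0,-0.24,-0.09,-0.11,0,0,0,-0.306,-0.112,-0.135,-0.02,0,0,-0.306,-0.125,-0.15,-0.05,0,0,-0.306,-0.13,-0.154,-0.09,0,0,-0.306,-0.13,-0.154,-0.125,0,0,-0.306,-0.13,-0.154,-0.14,0,0,-0.306,-0.13,-0.154,-0.14,0,0,-0.306,-0.13,-0.154,-0.14,0,0,-0.306]' 45
python3 - <<'E'
from h import *
I,D=save("side","side5");b=cv2.imread("pics/side5.png")
cv2.imwrite("pics/c5.png",cv2.resize(b[310:380,220:310],(720,560),interpolation=cv2.INTER_CUBIC));print(r.get_state()["eef_pos"])
E
```

```text
t: 9.37
eef_pos: [0.4494, -0.3383, 0.0629]
tcp_rot: [0.996, -0.089, -0.001, -0.001]
ft_force: [1.0, -0.3, 0.7]
finger_gap: 0.0386
grasp_force: 0.0
[ 0.45045447 -0.33951338  0.06457995]
```

View pics/c5.png

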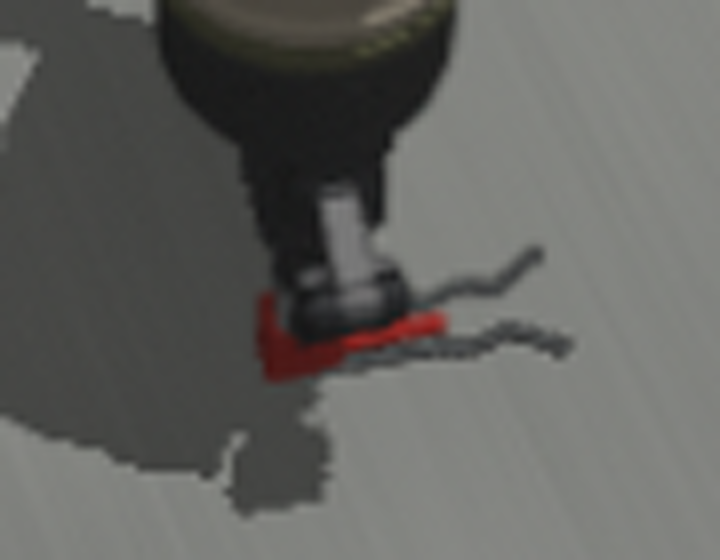

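The near finger at (350,310) in the crop stands over and in front of the red tab, which runs from (265,300) to (330,380). The yaw matches the legs. Descending.

```bash
python3 -m pendant '[-0.001,-0.003,-0.02,0,0,0,-0.001,-0.003,-0.04,0,0,0,-0.001,-0.003,-0.05,0,0,0,-0.001,-0.003,-0.058,0,0,0,-0.001,-0.003,-0.058,0,0,0,-0.001,-0.003,-0.058,0,0,0]';python3 -m pendant '[0,0,0,0,0,0,0,0,0,0,0,0,0,0,0,0,0,0,0,0,0,0,0,0,0,0,0,0,0,0]' 6
```

```text
t: 9.92
eef_pos: [0.4488, -0.3434, 0.0062]
tcp_rot: [0.996, -0.09, 0.0, 0.0]
ft_force: [1.2, 0.8, 0.9]
finger_gap: 0.0384
grasp_force: 0.0
t: 10.33
eef_pos: [0.4491, -0.3441, 0.0068]
tcp_rot: [0.996, -0.09, 0.001, 0.001]
ft_force: [0.2, 0.0, 7.0]
finger_gap: 0.0132
grasp_force: 59.1
```

Gripped. Now lift, carry and turn.

```bash
python3 -m pendant '[0,0,0.01,0,0,0,0,0,0.035,0,0,0,0,0,0.07,0,0,0,0,0.01,0.1,0,0,0,0.002,0.04,0.115,0,0,0.04,0.004,0.075,0.12,0,0,0.08,0.006,0.11,0.12,0,0,0.12,0.008,0.145,0.12,0,0,0.16,0.01,0.18,0.12,0,0,0.2,0.012,0.215,0.12,0,0,0.24,0.014,0.25,0.12,0,0,0.27,0.015,0.285,0.12,0,0,0.304,0.015,0.315,0.12,0,0,0.304,0.015,0.335,0.12,0,0,0.304,0.015,0.343,0.12,0,0,0.304,0.015,0.343,0.12,0,0,0.304,0.015,0.343,0.12,0,0,0.304]'
python3 - <<'E'
from h import *
for n in("side","top"): save(n,n+"6")
b=cv2.imread("pics/side6.png");s=r.get_state();u,v=map(int,proj("side",s["eef_pos"]));print(s["eef_pos"],s["ft_force"],u,v)
u0,v0=u-25,v-35
cv2.imwrite("pics/c6.png",cv2.resize(b[v0:v0+75,u0:u0+100],(800,600),interpolation=cv2.INTER_CUBIC));print(u0,v0)
E
```

```text
t: 11.75
eef_pos: [0.4632, -0.0006, 0.1256]
tcp_rot: [0.998, 0.062, 0.0, 0.0]
ft_force: [0.6, 0.0, -1.0]
finger_gap: 0.0129
grasp_force: 58.5
[ 0.46328136 -0.0014      0.12544836] [-0.50782678 -0.77130754 -0.80988752] 209 211
184 176
```

View pics/c6.png

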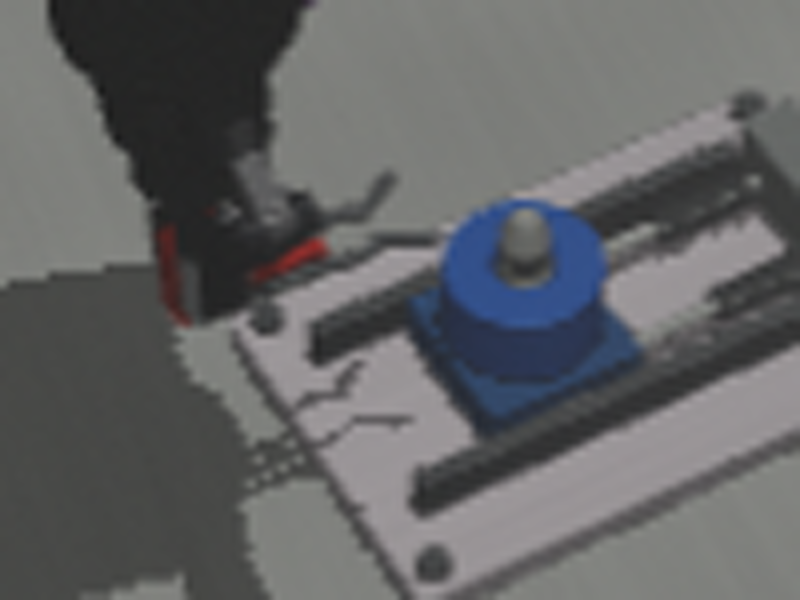

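The clip is held level. Its leg tips are at (392,178) and (440,238) in the crop, the tongue tip at (323,245), and the seated roller with spindle at (525,240).

Run:
```python
from h import *
I,D=[np.load("side6.npz")[k] for k in"ID"];C=cloud("side",D)
t=onplane("side",np.array([233,239,224.4]),np.array([198.25,205.75,206.6]),.1211)[:,:2];print(t,t[:2].mean(0))
e=np.array([np.cos(np.radians(7.2)),np.sin(np.radians(7.2))]);p=np.array([-e[1],e[0]])
S=np.array([.5765,.0098])
for n,a in(("tip",t[0]),("tip",t[1]),("mid",t[:2].mean(0)),("tongue",t[2])):print(n,"ahead-to-go",(S-a)@e*1000,"lateral err (a-S)",(a-S)@p*1000)
s=r.get_state()["eef_pos"][:2];print("tcp to mid",(t[:2].mean(0)-s)@e,(t[:2].mean(0)-s)@p, "robot-frame TCP lateral", (s-[.579,.0133])@p,"along",(s-[.579,.0133])@e)
# heights of visible clip: leg depth and roller top
for u,v in((239,205),(232,199),(236,205),(224,206)): print(C[v,u])
q=C[200:222,236:262].reshape(-1,3);q=q[(q[:,2]>.06)&(q[:,2]<.076)];print("roller top",np.median(q,0))
```

```text
[[ 0.53528553  0.01959578]
 [ 0.54014584 -0.00977741]
 [ 0.50476514  0.00190939]] [0.53771569 0.00490918]
tip ahead-to-go 39.66174641310135 lateral err (a-S) 14.88407680718749
tip ahead-to-go 38.52119369127811 lateral err (a-S) -14.866653030111125
mid ahead-to-go 39.09147005218973 lateral err (a-S) 0.008711888538181237
tongue ahead-to-go 72.15816885757117 lateral err (a-S) 1.1623673312219704
tcp to mid 0.07463814090746469 -0.0030696655225266817 robot-frame TCP lateral -8.069095962505433e-05 along -0.11664856403041562
[0.57485747 0.08000051 0.00920105]
[0.53226294 0.01903267 0.12008439]
[ 0.53365309 -0.00546371  0.12230722]
[0.50432648 0.00354125 0.1218812 ]
roller top [0.57409704 0.00659455 0.06804482]
```

The lateral error is about 0. I'll descend in front of the roller to wire height.

```bash
python3 -m pendant '[0,0,-0.02,0,0,0,0,0,-0.035,0,0,0,0,0,-0.043,0,0,0,0,0,-0.048,0,0,0,0,0,-0.048,0,0,0,0,0,-0.048,0,0,0]'; python3 -c "
from h import *;import math
s=r.get_state();p=s['eef_pos'];print(p, math.degrees(2*math.atan2(s['tcp_rot'][1],s['tcp_rot'][0])))"
```

```text
t: 12.35
eef_pos: [0.4634, -0.0008, 0.0776]
tcp_rot: [0.998, 0.061, -0.0, 0.0]
ft_force: [-0.1, -0.6, 0.1]
finger_gap: 0.0129
grasp_force: 58.5
[ 0.46335253 -0.00075201  0.07755424] 7.049449490470101
```

```bash
python3 -m pendant '[0.006,0.0005,0,0,0,0,0.012,0.001,0,0,0,0,0.018,0.0015,0,0,0,0,0.024,0.002,0,0,0,0,0.03,0.003,0,0,0,0,0.035,0.004,0,0,0,0,0.038,0.0045,0,0,0,0,0.04,0.005,0,0,0,0,0.04,0.005,0,0,0,0]'; python3 -c "
from h import *
save('side','side7');save('top','top7');b=cv2.imread('pics/side7.png');cv2.imwrite('pics/c7.png',cv2.resize(b[180:240,200:280],(800,600),interpolation=cv2.INTER_CUBIC));print(r.get_state()['eef_pos'])"
```

```text
t: 13.1
eef_pos: [0.5035, 0.0049, 0.0772]
tcp_rot: [0.998, 0.062, -0.0, -0.0]
ft_force: [-0.6, 1.3, -1.9]
finger_gap: 0.0128
grasp_force: 58.5
[0.5030002  0.00475413 0.07710613]
```

View pics/c7.png

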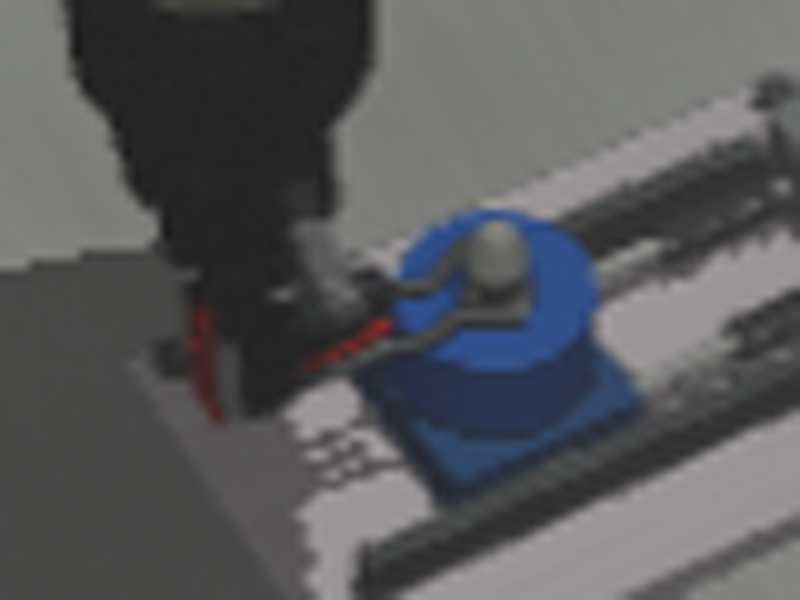

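The legs straddle the spindle below its head, with the tips at (470,240) and (520,315) in the crop, level and just above the roller. I'll push steadily and watch the force.

```bash
python3 -m pendant '[0.002,0,0,0,0,0,0.004,0,0,0,0,0,0.006,0.0003,0,0,0,0,0.008,0.0005,0,0,0,0]';python3 -m pendant '[0.0015,0.0002,0,0,0,0,0.003,0.0004,0,0,0,0,0.0045,0.0006,0,0,0,0]';python3 -m pendant '[0.0015,0.0002,0,0,0,0,0.003,0.0004,0,0,0,0,0.0045,0.0006,0,0,0,0]'
```

```text
t: 13.53
eef_pos: [0.5114, 0.0052, 0.0774]
tcp_rot: [0.998, 0.062, 0.0, -0.0]
ft_force: [0.1, 0.4, 0.0]
finger_gap: 0.0127
grasp_force: 58.5
t: 13.78
eef_pos: [0.5151, 0.0057, 0.0769]
tcp_rot: [0.998, 0.062, -0.001, 0.0]
ft_force: [-4.3, -2.0, 1.0]
finger_gap: 0.013
grasp_force: 58.6
t: 14.03
eef_pos: [0.5195, 0.0063, 0.0769]
tcp_rot: [0.998, 0.062, -0.001, 0.0]
ft_force: [-6.0, -2.4, 1.4]
finger_gap: 0.0134
grasp_force: 58.8
```

```bash
python3 -m pendant '[0.0015,0,0,0,0,0,0.003,0,0,0,0,0,0.004,0.0001,0,0,0,0]';python3 -m pendant '[0.001,0.0001,0,0,0,0,0.002,0.0002,0,0,0,0]';python3 -m pendant '[0.001,0.0001,0,0,0,0,0.002,0.0002,0,0,0,0]'
```

```text
t: 14.28
eef_pos: [0.5232, 0.0066, 0.0768]
tcp_rot: [0.998, 0.062, -0.001, -0.0]
ft_force: [-8.0, -1.1, 3.4]
finger_gap: 0.0131
grasp_force: 58.9
t: 14.45
eef_pos: [0.5251, 0.0068, 0.0768]
tcp_rot: [0.998, 0.062, -0.001, -0.0]
ft_force: [-8.6, -1.2, 3.7]
finger_gap: 0.0129
grasp_force: 58.9
t: 14.62
eef_pos: [0.5269, 0.007, 0.0769]
tcp_rot: [0.998, 0.062, -0.002, -0.0]
ft_force: [-8.5, -0.4, 3.3]
finger_gap: 0.0128
grasp_force: 59.0
```

```bash
python3 -m pendant '[0.001,0.0001,0.0003,0,0,0,0.002,0.0002,0.0005,0,0,0]';python3 -m pendant '[0.001,0.0001,0,0,0,0,0.0015,0.0002,0,0,0,0]'
```

```text
t: 14.78
eef_pos: [0.5285, 0.0072, 0.077]
tcp_rot: [0.998, 0.062, -0.002, -0.0]
ft_force: [-8.7, -0.6, 1.8]
finger_gap: 0.0133
grasp_force: 58.9
t: 14.95
eef_pos: [0.5301, 0.0074, 0.077]
tcp_rot: [0.998, 0.062, -0.002, -0.0]
ft_force: [-8.2, -0.6, 2.5]
finger_gap: 0.0132
grasp_force: 58.9
```

```bash
python3 -m pendant '[0.001,0.0001,0,0,0,0,0.002,0.0002,0,0,0,0]';python3 -m pendant '[0.001,0.0001,0,0,0,0,0.0015,0.0002,0,0,0,0]'
```

```text
t: 15.12
eef_pos: [0.5322, 0.0076, 0.077]
tcp_rot: [0.998, 0.062, -0.002, -0.0]
ft_force: [-3.1, -1.1, 0.3]
finger_gap: 0.0129
grasp_force: 58.8
t: 15.28
eef_pos: [0.5346, 0.0078, 0.0773]
tcp_rot: [0.998, 0.062, -0.001, -0.0]
ft_force: [-5.3, -0.1, -0.0]
finger_gap: 0.0132
grasp_force: 58.5
```

It snapped (8.7 N falling to 3.1 N) and is now bearing on the tongue, so it's home. I'll ease back with the spring, then let go.

```bash
python3 -m pendant '[-0.001,-0.0001,0,0,0,0,-0.002,-0.0002,0,0,0,0,-0.003,-0.0004,0,0,0,0,-0.004,-0.0005,0,0,0,0,-0.004,-0.0005,0,0,0,0]'
```

```text
t: 15.7
eef_pos: [0.531, 0.0072, 0.0778]
tcp_rot: [0.998, 0.062, 0.0, 0.0]
ft_force: [-4.3, -0.8, -1.1]
finger_gap: 0.013
grasp_force: 58.4
```

```bash
python3 -m pendant '[-0.001,-0.0001,0,0,0,0,-0.002,-0.0002,-0.0003,0,0,0,-0.002,-0.0002,-0.0003,0,0,0]';python3 -m pendant '[0,0,0,0,0,0,0,0,0,0,0,0,0,0,0,0,0,0,0,0,0,0]' 45;python3 -m pendant '[0,0,0.01,0,0,0,0,0,0.03,0,0,0,0,0,0.06,0,0,0,-0.02,0,0.09,0,0,0,-0.05,-0.02,0.12,0,0,0,-0.08,-0.05,0.14,0,0,0,-0.1,-0.08,0.15,0,0,0,-0.11,-0.12,0.15,0,0,0,-0.11,-0.16,0.15,0,0,0,-0.11,-0.2,0.15,0,0,0,-0.11,-0.22,0.15,0,0,0,-0.11,-0.22,0.15,0,0,0]'
python3 - <<'E'
from h import *
for n in("side","top"): save(n,n+"8")
b=cv2.imread('pics/side8.png');a=cv2.imread('pics/top8.png');cv2.imwrite('pics/c8.png',np.hstack([cv2.resize(b[185:235,205:265],(480,400),interpolation=cv2.INTER_CUBIC),cv2.resize(a[185:240,255:298],(313,400),interpolation=cv2.INTER_CUBIC)]))
E
```

```text
t: 15.95
eef_pos: [0.5299, 0.0069, 0.078]
tcp_rot: [0.998, 0.062, 0.001, 0.0]
ft_force: [-0.6, -0.4, -0.9]
finger_gap: 0.0132
grasp_force: 58.5
t: 16.95
eef_pos: [0.419, -0.2174, 0.2289]
tcp_rot: [0.998, 0.06, 0.001, 0.001]
ft_force: [0.7, 0.9, -0.4]
finger_gap: 0.0132
grasp_force: 61.5invalid input at $: expected a multiple of 6 numbers
```

View pics/c8.png

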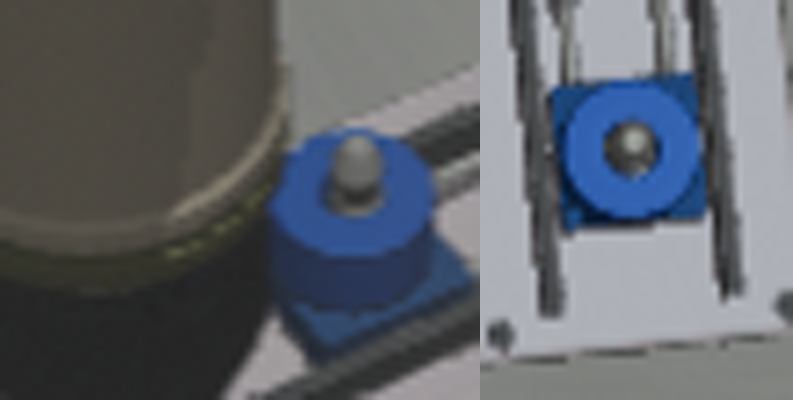

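My open command had a miscounted row and was refused. Because the moves were chained, the lift ran with the gripper shut and pulled the clip off the spindle. It's still gripped (gap 13.2 mm), and the picture shows the roller still home. I'll return to the earlier pre-push pose and compare numerically with the earlier picture to see whether the clip slipped. I've also viewed 11 pictures against a limit of 10, so from here I'll use numbers only.

```bash
python3 -m pendant '[0.005,0.03,0,0,0,0,0.012,0.065,0,0,0,0,0.02,0.1,0,0,0,0,0.028,0.135,0,0,0,0,0.036,0.17,0,0,0,0,0.042,0.2,-0.03,0,0,0,0.044,0.216,-0.06,0,0,0,0.044,0.216,-0.09,0,0,0,0.044,0.216,-0.1035,0,0,0,0.044,0.216,-0.1035,0,0,0,0.044,0.216,-0.1035,0,0,0]'
python3 - <<'E'
from h import *
I,D=save("side","side9");save("top","top9");s=r.get_state();print(s["eef_pos"],s["tcp_rot"],s["ft_force"],s["moment"])
A=np.load("side6.npz")["I"]
def ink(I): 
    g=I.astype(int).mean(2);return g
for nm,X in(("old",A),("new",I)):
    H=cv2.cvtColor(X,cv2.COLOR_RGB2HSV).astype(int)
    red=((H[...,0]<8)|(H[...,0]>172))&(H[...,1]>130);red[:190]=0;red[222:]=0;red[:,:195]=0;red[:,245:]=0
    v,u=np.nonzero(red);t=u>213;print(nm,len(u),"tongue",u[t].mean(),v[t].mean(),u[t].max(),v[t].min(),v[t].max(),"tab",u[~t].mean(),v[~t].mean(),(~t).sum(),t.sum())
base=np.load("side4.npz")["I"]
d=[np.abs(X.astype(int)-base.astype(int)).sum(2) for X in(A,I)]
for nm,X in zip(("old","new"),(A,I)):
    print(nm)
    for v in range(195,214): print(v,"".join("%4d"%k for k in X[v,222:244].astype(int).mean(1)))
E
```

```text
t: 17.97
eef_pos: [0.4626, 0.0042, 0.124]
tcp_rot: [0.998, 0.063, -0.001, -0.0]
ft_force: [1.0, 0.1, -0.4]
finger_gap: 0.013
grasp_force: 61.5
[0.46433338 0.00331666 0.12598532] [9.98067707e-01 6.21194017e-02 1.41457036e-03 1.73791225e-04] [-0.1493432   0.38050358 -0.21592717] [ 0.04434775 -0.01244309  0.01988286]
old 13 tongue 220.33333333333334 207.66666666666666 223 206 210 tab 204.0 205.0 1 12
new 18 tongue 218.64285714285714 208.92857142857142 222 208 210 tab 203.75 212.75 4 14
old
195  125 124 124 125 125 125 124 124 125 125 125 124 125 125 123 124 123 123 124 123 123 124
196  125 124 123 124 124 125 124 125 125 125 124 124 124 125 124 124 124 124 124 124 123 124
197  125 125 123 123 124 124 124 125 124 116  98 114 124 125 125 124 124 125 124 125 124 124
198  124 125 124 124 123 124 124 125 114  81  73  95 124 124 126 124 124 125 124 124 124 124
199  109 124 125 124 123 124 125 119  95  72  82 111 125 124 125 125 125 124 124 124 125 125
200   72 112 124 124 124 123 124 115  78  76 102 126 125 125 124 125 124 124 126 125 125 126
201   61  87 123 124 115  98  98  85  72  96 125 1
[... 2229 characters left out ...]
4 126 126 133 152 151 152 147 124  89  89  89  89
207  109 125 126 126 126 124 115  90  92 101 130 156 150 151 151 152 140  97  88  89  88  89
208   83 104 125 125 125 116  87  71  76  79  78  79  84  94 117 148 135  84  89  88  89  89
209   67  93 102  90  89  73  71  78  93  77  80  77  65  64  65  84 105  85  89  90  89  89
210   73  73  75  73  70  75  98 134 152 151 150 149 139 100  68  70  75  81  89  87  89  89
211   70  86 101 100 121 152 152 150 149 148 139 102  75  71  71  74  76  77  89  89  89  90
212  150 151 152 152 152 150 148 141 116 100  69  70  71  70  64  64  71  63  82  89  88  89
213  152 151 151 150 149 136  98 101  69  69  70  68  57  65  79  69  51  55  71  88  89  89
```

The leg tips have shifted 2 to 3 px, so the clip has pitched in the grip. I'll lay it flat on free bench to re-level it, then regrip.

```bash
python3 -m pendant '[-0.008,-0.03,0,0,0,0,-0.014,-0.065,0,0,0,0,-0.02,-0.1,-0.02,0,0,0,-0.024,-0.125,-0.05,0,0,0,-0.024,-0.133,-0.08,0,0,0,-0.024,-0.133,-0.1,0,0,0,-0.024,-0.133,-0.1,0,0,0,-0.024,-0.133,-0.1,0,0,0]'
python3 - <<'E'
from h import *
I,D=save("side","side10");I2,D2=save("top","top10");C=cloud("side",D);s=r.get_state();p=s["eef_pos"];print(p,s["ft_force"])
e=np.array([.992,.1253]);q=np.array([-.1253,.992])
for n,I,D in(("side",I,D),("top",I2,D2)):
    C=cloud(n,D);a=(C[...,:2]-p[:2])@e;b=(C[...,:2]-p[:2])@q;g=I.astype(int).mean(2)
    m=(a>.015)&(a<.1)&(abs(b)<.03)&(g<95)&(D>0)
    for k in range(15,95,10):
        w=m&(a>k/1000)&(a<(k+10)/1000);
        if w.sum(): print(n,k,w.sum(),"b",np.round(b[w].mean()*1000,1),np.round(b[w].min()*1000),np.round(b[w].max()*1000),"z med/90",np.round(np.percentile(C[w][:,2],[10,50,90])*1000,1))
E
```

```text
t: 18.73
eef_pos: [0.4394, -0.1303, 0.0248]
tcp_rot: [0.998, 0.061, -0.0, -0.0]
ft_force: [0.8, -0.1, -0.4]
finger_gap: 0.0131
grasp_force: 61.5
[ 0.44113428 -0.13049837  0.02650392] [-0.00119355 -0.84956115 -0.07491295]
side 15 24 b -16.1 -29.0 -0.0 z med/90 [ -0.2  65.9 184.1]
side 25 40 b -23.7 -30.0 -3.0 z med/90 [ 12.1 272.3 408. ]
side 35 50 b -1.6 -24.0 30.0 z med/90 [  8.4 404.2 427.2]
side 45 61 b 8.8 -12.0 29.0 z med/90 [  6.3 400.9 421.5]
side 55 65 b 12.8 -16.0 30.0 z med/90 [  5.5 395.7 412.8]
side 65 11 b 6.1 -17.0 26.0 z med/90 [  4.4   6.9 406. ]
top 15 11 b 19.8 -28.0 28.0 z med/90 [-3.5  2.2  4.2]
top 25 30 b -13.2 -30.0 29.0 z med/90 [  1.8 413.1 419.5]
top 35 37 b -1.1 -21.0 30.0 z med/90 [243.3 412.6 421.6]
top 45 46 b 9.8 -5.0 23.0 z med/90 [  9.6 411.8 421.4]
top 55 37 b 16.7 -7.0 30.0 z med/90 [  1.3 408.7 419.8]
top 65 18 b 16.9 -18.0 30.0 z med/90 [-1.000e-01  2.055e+02  4.122e+02]
top 75 1 b -25.2 -25.0 -25.0 z med/90 [-7.1 -7.1 -7.1]
```

```bash
python3 -m pendant '[0,0,-0.004,0,0,0,0,0,-0.006,0,0,0,0,0,-0.006,0,0,0]';python3 -m pendant '[0,0,-0.003,0,0,0,0,0,-0.004,0,0,0,0,0,-0.004,0,0,0]'
```

```text
t: 19.08
eef_pos: [0.4408, -0.1303, 0.0193]
tcp_rot: [0.998, 0.062, 0.002, 0.001]
ft_force: [0.3, -0.7, 5.5]
finger_gap: 0.013
grasp_force: 62.4
t: 19.33
eef_pos: [0.4412, -0.1304, 0.0156]
tcp_rot: [0.998, 0.062, 0.002, 0.001]
ft_force: [1.1, -0.2, 4.3]
finger_gap: 0.013
grasp_force: 62.9
```

```bash
python3 -m pendant '[0,0,-0.002,0,0,0,0,0,-0.004,0,0,0,0,0,-0.004,0,0,0]';python3 -m pendant '[0,0,-0.002,0,0,0,0,0,-0.003,0,0,0,0,0,-0.003,0,0,0]'
```

```text
t: 19.58
eef_pos: [0.4413, -0.1305, 0.0116]
tcp_rot: [0.998, 0.062, 0.002, 0.001]
ft_force: [0.1, -0.3, 6.5]
finger_gap: 0.0131
grasp_force: 63.4
t: 19.83
eef_pos: [0.4413, -0.1305, 0.0087]
tcp_rot: [0.998, 0.062, 0.002, 0.001]
ft_force: [1.6, -0.4, 5.5]
finger_gap: 0.013
grasp_force: 63.6
```

```bash
python3 -m pendant '[0,0,0,0,0,0,0,0,0,0,0,0,0,0,0,0,0,0,0,0,0,0,0,0]' 45
```

```text
t: 20.17
eef_pos: [0.4389, -0.1298, 0.0068]
tcp_rot: [0.998, 0.062, -0.0, -0.0]
ft_force: [-0.6, -0.1, 0.5]
finger_gap: 0.0385
grasp_force: 0.0
```

```bash
python3 -m pendant '[0,0,0.015,0,0,0,0,0,0.04,0,0,0,0,0,0.08,0,0,0,0,0.02,0.12,0,0,0,0,0.05,0.15,0,0,0,0,0.09,0.17,0,0,0,0,0.13,0.17,0,0,0,0,0.17,0.17,0,0,0,0,0.18,0.17,0,0,0,0,0.18,0.17,0,0,0]'
python3 - <<'E'
from h import *
I,D=save("side","side11");s=r.get_state();print(s["eef_pos"],s["finger_gap"])
C=cloud("side",D)
H=cv2.cvtColor(I,cv2.COLOR_RGB2HSV).astype(int);red=((H[...,0]<8)|(H[...,0]>172))&(H[...,1]>120)
u0,v0=map(int,proj("side",[.455,-.13,.01]));b=np.zeros_like(red);b[v0-30:v0+30,u0-35:u0+35]=1
n,l,st,_=cv2.connectedComponentsWithStats((red&b).astype(np.uint8));print(u0,v0,st[1:])
u=range(u0-20,u0+32)
for v in range(v0-22,v0+14): print(v,"".join(("%4d"%-H[v,k,2] if red[v,k] else "%4d"%H[v,k,2]) for k in u))
print("cols from",u0-20)
P=C[red&b];print(np.percentile(P[:,2],[5,50,95]))
E
```

```text
t: 21.0
eef_pos: [0.4388, 0.0531, 0.1771]
tcp_rot: [0.998, 0.064, 0.0, -0.0]
ft_force: [0.6, 0.4, 0.4]
finger_gap: 0.0383
grasp_force: 0.0
[0.43884933 0.05130845 0.17684183] 0.0382222862546153
226 277 [[216 272  21  13 125]]
255  128 128 127 127 126 126 126 127 128 130 129 128 130 131 130 130 128 127 128 128 129 129 129 128 128 128 128 128 128 129 129 128 129 129 127 127 129 128 128 128 128 128 127 128 130 129 128 127 128 128 126 128
256  128 129 127 128 126 126 126 126 127 129 130 129 130 131 130 130 129 128 127 127 129 130 130 128 128 128 128 127 128 128 129 128 129 129 129 128 128 128 128 127 129 129 128 128 129 129 128 127 127 127 127 128
257  129 128 128 127 127 126 126 126 127 128 130 130 129 130 131 130 130 129 127 127 129 129 130 129 127 128 128 128 127 127 129 129 129 129 129 127 128 127 128 128 128 129 128 128 129 129 129 128 128 127 128 128
258  129 129 128 128 127 126 126 127 126 127 130 129 129 129 130 132 130 129 127 126 128 128 130 129 127 127 129 127 128 127 128 128 128 128 129 128 127 128 128 128 128 128 128 128 128 129 129 128 128 127 128 127
259  129 129 128 129 12
[... 6144 characters left out ...]
8 128 129
288  126 127 128 128 127 126 127 130 128 128 129 129 129 130 130 128 128 130 129 130 132 130 130 129 130 131 132 132 132 132 131 131 131 130 131 132 131 130 131 131 129 130 131 129 128 128 128 128 129 128 127 128
289  127 127 128 128 128 128 127 129 129 127 130 129 129 130 130 129 128 130 129 130 131 131 131 129 130 131 131 132 132 132 132 131 131 131 130 131 131 131 131 131 130 129 130 129 128 124 115 124 129 129 128 128
290  127 127 127 127 129 128 128 128 130 128 129 129 129 129 130 130 129 129 130 129 130 132 131 130 130 131 131 132 132 133 132 131 131 131 130 131 131 131 131 130 131 129 129 126 118 121 117 120 122 129 127 128
cols from 206
[-0.00166791  0.01878829  0.03645565]
```

The clip lies flat and undamaged, as the tab top and both legs are where they should be. I'll measure it.

Run:
```python
from h import *
I=np.load("side11.npz")["I"];H=cv2.cvtColor(I,cv2.COLOR_RGB2HSV).astype(int)
m=((H[...,0]<8)|(H[...,0]>172))&(H[...,1]>120)&(H[...,2]>112);b=np.zeros_like(m);b[271:279,215:226]=1;v,u=np.nonzero(m&b)
c=onplane("side",u,v,.036)[:,:2].mean(0);t=onplane("side",np.array([244.,250.5]),np.array([264.5,273.4]),.0025)[:,:2]
d=t.mean(0)-c;print(c,t,"sep",np.linalg.norm(t[0]-t[1]),"yaw",np.degrees(np.arctan2(d[1],d[0])),"len",np.linalg.norm(d))
```

```text
[ 0.44019104 -0.13304291] [[ 0.51309499 -0.10723085]
 [ 0.51813125 -0.13882544]] sep 0.03199347629580578 yaw 7.563660683513008 len 0.07608406998242248
```

```bash
python3 -m pendant '[0,-0.03,0,0,0,0,0,-0.065,0,0,0,0,0.001,-0.1,0,0,0,0,0.002,-0.135,0,0,0,0,0.0025,-0.165,-0.02,0,0,0,0.0025,-0.1815,-0.05,0,0,0,0.0025,-0.1815,-0.085,0,0,0,0.0025,-0.1815,-0.12,0,0,0,0.0025,-0.1815,-0.12,0,0,0,0.0025,-0.1815,-0.12,0,0,0]'
```

```text
t: 21.88
eef_pos: [0.439, -0.1318, 0.055]
tcp_rot: [0.998, 0.061, -0.003, -0.001]
ft_force: [0.6, 0.4, 0.3]
finger_gap: 0.0385
grasp_force: 0.0
```

```bash
python3 -m pendant '[0,0,-0.02,0,0,0,0,0,-0.035,0,0,0,0,0,-0.046,0,0,0,0,0,-0.0505,0,0,0,0,0,-0.0505,0,0,0,0,0,-0.0505,0,0,0]'
```

```text
t: 22.38
eef_pos: [0.4425, -0.1319, 0.0077]
tcp_rot: [0.998, 0.062, 0.001, 0.0]
ft_force: [0.3, -0.1, 0.3]
finger_gap: 0.0382
grasp_force: 0.0
```

```bash
python3 -m pendant '[0,0,0,0,0,0, 0,0,0,0,0,0, 0,0,0,0,0,0, 0,0,0,0,0,0, 0,0,0,0,0,0, 0,0,0,0,0,0]' 6; python3 -c "
from h import *;print(r.get_state()['eef_pos'])"
```

```text
t: 22.88
eef_pos: [0.4427, -0.1319, 0.0077]
tcp_rot: [0.998, 0.062, 0.001, 0.0]
ft_force: [0.2, 0.8, 7.2]
finger_gap: 0.013
grasp_force: 58.9
[ 0.44273414 -0.13188604  0.00774912]
```

```bash
python3 -m pendant '[0,0,0.01,0,0,0,0,0,0.035,0,0,0,0,0,0.07,0,0,0,0.002,0.015,0.1,0,0,0,0.008,0.045,0.118,0,0,0,0.014,0.08,0.118,0,0,0,0.02,0.11,0.118,0,0,0,0.0206,0.126,0.118,0,0,0,0.0206,0.1305,0.118,0,0,0,0.0206,0.1305,0.118,0,0,0,0.0206,0.1305,0.118,0,0,0]'
python3 - <<'E'
from h import *
I,D=save("side","side12");s=r.get_state();print(s["eef_pos"],s["ft_force"])
g=I.astype(int).mean(2)
for v in range(195,213): print(v,"".join("%4d"%k for k in g[v,222:244]))
E
```

```text
t: 23.8
eef_pos: [0.4622, -0.0014, 0.1247]
tcp_rot: [0.998, 0.062, -0.0, 0.0]
ft_force: [0.2, 0.1, -0.3]
finger_gap: 0.0131
grasp_force: 58.5
[ 0.46218416 -0.00176041  0.12463083] [ 0.35891776  0.69445603 -0.66409554]
195  124 124 124 124 124 125 125 125 125 125 125 125 125 124 124 124 124 123 124 124 123 124
196  125 124 123 123 124 126 125 124 125 125 125 124 124 125 124 124 124 123 123 124 124 123
197  126 124 124 124 124 125 125 125 125 124 124 124 124 125 125 125 124 124 124 124 124 125
198  125 125 124 123 124 124 125 125 119  97  80 104 124 124 125 125 124 125 124 124 124 124
199  125 125 124 123 123 124 124 125 112  70  83 113 125 124 125 125 125 125 124 124 125 125
200   99 125 125 125 123 124 123 113  78  72  94 125 125 125 125 125 125 124 125 125 125 126
201   74 112 125 125 123 123 115  85  73  95 125 125 125 125 124 126 125 124 125 126 124 124
202   59  90 124 115  91  91  87  71  80 111 125 126 126 126 125 124 125 125 124 125 118  98
203   46  67  91  80  81  75  69  74 101 125 126 126 125 126 125 125 125 123 120 129 115  88
204   42  51  68  72  85  83  89 110 124 125 125 125 125 125 125 120 119 146 147  99  89  89
205   42  63 101 126 125 125 124 123 114  87  95 109 110 107 109 124 135 140  99  89  89  89
206   54  74 110 126 125 125 124 116  87  75  78  76  77  77  77  78  87 100  89  89  89  89
207   78  78 101 126 125 123 117  88  71  79 100 101 102  95  76  87 102  98  89  89  89  89
208   65  63  68  89  93  90  79  77  95 137 152 152 152 151 150 149 135  85  89  89  89  89
209   50  66  80  79  74  65  80 122 152 152 152 151 150 149 136  98 105  85  89  89  88  90
210   73  69  74  87  99 120 152 152 151 151 150 149 139 103  77  72  75  81  89  89  89  89
211   76 124 158 152 152 152 152 151 150 149 139 103  76  70  70  73  76  77  89  90  89  89
212  151 152 152 152 152 150 149 141 116 101  70  70  72  70  65  65  71  63  82  89  90  89
```

The clip is level again, with its leg tips within 0.7 px of the first carry. I'll descend and advance.

```bash
python3 -m pendant '[0,0,-0.02,0,0,0,0,0,-0.035,0,0,0,0,0,-0.042,0,0,0,0,0,-0.046,0,0,0,0,0,-0.046,0,0,0,0,0,-0.046,0,0,0]'
```

```text
t: 24.35
eef_pos: [0.4625, -0.0015, 0.0789]
tcp_rot: [0.998, 0.061, 0.0, 0.0]
ft_force: [0.2, -0.1, -0.6]
finger_gap: 0.0131
grasp_force: 58.5
```

```bash
python3 -m pendant '[0.006,0.0008,0,0,0,0,0.012,0.0015,0,0,0,0,0.018,0.0023,0,0,0,0,0.024,0.003,0,0,0,0,0.03,0.0038,0,0,0,0,0.036,0.0045,0,0,0,0,0.041,0.0052,0,0,0,0,0.045,0.0057,0,0,0,0,0.047,0.006,0,0,0,0,0.047,0.006,0,0,0,0]'
```

```text
t: 25.18
eef_pos: [0.5097, 0.0051, 0.0784]
tcp_rot: [0.998, 0.062, -0.0, -0.0]
ft_force: [-0.1, -0.0, -0.5]
finger_gap: 0.013
grasp_force: 58.5
```

```bash
python3 -m pendant '[0.0015,0.0001,0,0,0,0,0.003,0.0003,0,0,0,0,0.0045,0.0005,0,0,0,0,0.006,0.0007,0,0,0,0,0.0075,0.0008,0,0,0,0,0.009,0.001,0,0,0,0]';python3 -m pendant '[0.0015,0.0001,0,0,0,0,0.003,0.0003,0,0,0,0,0.0045,0.0005,0,0,0,0]'
```

```text
t: 25.68
eef_pos: [0.5175, 0.0057, 0.078]
tcp_rot: [0.998, 0.062, -0.001, 0.0]
ft_force: [-4.3, -2.6, 0.7]
finger_gap: 0.0128
grasp_force: 58.6
t: 25.93
eef_pos: [0.5218, 0.0062, 0.0779]
tcp_rot: [0.998, 0.062, -0.001, 0.0]
ft_force: [-5.9, -3.0, 1.7]
finger_gap: 0.013
grasp_force: 58.7
```

```bash
python3 -m pendant '[0.001,0.0001,0,0,0,0,0.002,0.0002,0,0,0,0]';python3 -m pendant '[0.001,0.0001,0,0,0,0,0.002,0.0002,0,0,0,0]'
```

```text
t: 26.1
eef_pos: [0.5236, 0.0064, 0.0779]
tcp_rot: [0.998, 0.062, -0.001, 0.0]
ft_force: [-6.4, -3.6, 1.4]
finger_gap: 0.0129
grasp_force: 58.8
t: 26.27
eef_pos: [0.5255, 0.0067, 0.0779]
tcp_rot: [0.998, 0.062, -0.002, 0.0]
ft_force: [-7.8, -3.8, 2.6]
finger_gap: 0.013
grasp_force: 58.8
```

Lateral Fy is pushing me toward −y, so I'll trim it slightly and lift a touch.

```bash
python3 -m pendant '[0.001,-0.0002,0.0002,0,0,0,0.002,-0.0003,0.0003,0,0,0]';python3 -m pendant '[0.001,0.0001,0,0,0,0,0.002,0.0002,0,0,0,0]'
```

```text
t: 26.43
eef_pos: [0.5272, 0.0066, 0.078]
tcp_rot: [0.998, 0.062, -0.002, -0.0]
ft_force: [-9.3, -1.0, 1.9]
finger_gap: 0.0132
grasp_force: 58.8
t: 26.6
eef_pos: [0.529, 0.0068, 0.078]
tcp_rot: [0.998, 0.062, -0.002, -0.0]
ft_force: [-10.0, -1.3, 2.5]
finger_gap: 0.0127
grasp_force: 58.9
```

```bash
python3 -m pendant '[0.001,0.0001,0,0,0,0,0.002,0.0002,0,0,0,0]'
```

```text
t: 26.77
eef_pos: [0.531, 0.0071, 0.078]
tcp_rot: [0.998, 0.062, -0.002, -0.0]
ft_force: [-9.4, -1.3, 2.4]
finger_gap: 0.013
grasp_force: 58.9
```

```bash
python3 -m pendant '[0.001,0.0001,0,0,0,0,0.0015,0.0002,0,0,0,0]'
```

```text
t: 26.93
eef_pos: [0.5338, 0.0074, 0.0784]
tcp_rot: [0.998, 0.062, -0.001, -0.0]
ft_force: [-0.3, -0.6, -0.1]
finger_gap: 0.0131
grasp_force: 58.5
```

It snapped. A little more, to bear on the tongue.

```bash
python3 -m pendant '[0.0005,0.0001,0,0,0,0,0.001,0.0001,0,0,0,0,0.001,0.0001,0,0,0,0]'
```

```text
t: 27.18
eef_pos: [0.5347, 0.0075, 0.0784]
tcp_rot: [0.998, 0.062, -0.001, -0.0]
ft_force: [-5.9, -0.6, -0.3]
finger_gap: 0.0131
grasp_force: 58.5
```

Bearing. I'll ease back, then open and check before I lift.

```bash
python3 -m pendant '[-0.001,-0.0001,0,0,0,0,-0.002,-0.0003,0,0,0,0,-0.002,-0.0003,0,0,0,0]'
```

```text
t: 27.43
eef_pos: [0.5328, 0.0071, 0.0785]
tcp_rot: [0.998, 0.062, -0.0, -0.0]
ft_force: [-4.9, 0.3, -1.3]
finger_gap: 0.013
grasp_force: 58.4
```

```bash
python3 -m pendant '[-0.001,-0.0001,0,0,0,0,-0.002,-0.0002,0,0,0,0,-0.003,-0.0004,0,0,0,0,-0.003,-0.0004,0,0,0,0]'
```

```text
t: 27.77
eef_pos: [0.5305, 0.0065, 0.079]
tcp_rot: [0.998, 0.062, 0.0, 0.0]
ft_force: [-3.1, -0.4, -1.2]
finger_gap: 0.013
grasp_force: 58.4
```

Nearly at rest. Opening.

```bash
python3 -m pendant '[0,0,0,0,0,0,0,0,0,0,0,0,0,0,0,0,0,0,0,0,0,0,0,0]' 40
```

```text
t: 28.1
eef_pos: [0.5309, 0.0066, 0.0792]
tcp_rot: [0.998, 0.062, 0.001, 0.0]
ft_force: [0.7, -0.9, 0.7]
finger_gap: 0.0339
grasp_force: 0.0
```

The fingers are open, so I can lift and move clear.

```bash
python3 -m pendant '[0,0,0.01,0,0,0,0,0,0.03,0,0,0,0,0,0.06,0,0,0,0,0,0.09,0,0,0,-0.01,0.02,0.12,0,0,0,-0.02,0.05,0.14,0,0,0,-0.03,0.09,0.15,0,0,0,-0.03,0.13,0.15,0,0,0,-0.03,0.17,0.15,0,0,0,-0.03,0.2,0.15,0,0,0,-0.03,0.22,0.15,0,0,0,-0.03,0.22,0.15,0,0,0]'
python3 - <<'E'
from h import *
e=np.array([.992,.1253]);q=np.array([-.1253,.992])
for n in("side","top"):
    I,D=save(n,n+"13");C=cloud(n,D)
    H=cv2.cvtColor(I,cv2.COLOR_RGB2HSV).astype(int);red=((H[...,0]<8)|(H[...,0]>172))&(H[...,1]>120)
    u,v=map(int,proj(n,[.53,.007,.09]));b=np.zeros_like(red);b[v-25:v+25,u-25:u+25]=1;m=red&b&(D>0);P=C[m]
    if m.sum()<5: print(n,"none");continue
    S={"side":[.5765,.0098],"top":[.5793,.0131]}[n];T=P[P[:,2]>.094]
    print(n,len(P),"z",np.percentile(P[:,2],[5,50,95]),"top-face mean",T.mean(0) if len(T) else 0,"along",((T[:,:2]-S)@e).mean(),"lat",((T[:,:2]-S)@q).mean(),"front tongue along",((P[:,:2]-S)@e).max())
    bl=(H[...,0]>100)&(H[...,0]<122)&(H[...,1]>110);u,v=map(int,proj(n,[.579,.013,.07]));b[:]=0;b[v-15:v+15,u-18:u+18]=1
    R=C[bl&b];R=R[R[:,2]>.06];print(" roller top z",np.median(R[:,2]),(R.min(0)+R.max(0))/2)
E
```

```text
t: 29.1
eef_pos: [0.4998, 0.2305, 0.2297]
tcp_rot: [0.998, 0.064, 0.0, -0.001]
ft_force: [0.8, -0.2, -0.4]
finger_gap: 0.0339
grasp_force: 0.0
side 99 z [0.07107643 0.08872459 0.10276719] top-face mean [0.5245627  0.00227056 0.10053628] along -0.052465240204913964 lat -0.000961465561123332 front tongue along -0.008145881247373024
 roller top z 0.06777706188806709 [ 0.42590453 -0.36093879  0.57378857]
top 62 z [0.06774699 0.09868642 0.1056707 ] top-face mean [0.52623096 0.00573547 0.10231103] along -0.053567262603604504 lat -0.0006560644545468342 front tongue along -0.009433005885196764
 roller top z 0.07010896532620947 [0.57806217 0.01411612 0.07145191]
```

Run:
```python
from h import *
e=np.array([.992,.1253]);q=np.array([-.1253,.992])
for n,S in(("side",[.5765,.0098]),("top",[.5793,.0131])):
    I=np.load(n+"13.npz")["I"];H=cv2.cvtColor(I,cv2.COLOR_RGB2HSV).astype(int);red=((H[...,0]<8)|(H[...,0]>172))&(H[...,1]>120)
    u,v=map(int,proj(n,[.53,.007,.09]));m=np.zeros_like(red);m[v-20:v+20,u-20:u+25]=1;m&=red
    vv,uu=np.nonzero(m)
    for k in range(vv.min(),vv.max()+1):
        w=uu[vv==k]
        if len(w):print(k,w.min(),list(map(int,H[k,w.min():w.max()+1,2])))
    for th in(110,):
        k=H[vv,uu,2]>th;Q=onplane(n,uu[k],vv[k],.106)[:,:2]-S;a=Q@e;t=a<-.035;print(n,"tab along range",a[t].min(),a[t].max(),"mean",a[t].mean(),"lat",(Q[t]@q).mean())
```

```text
206 233 [140, 137]
207 231 [138, 137, 137, 138, 138]
208 230 [137, 138, 138, 138, 138, 139, 133, 120, 124, 131, 122, 93, 83, 70, 72, 108, 123]
209 228 [137, 138, 138, 138, 139, 139, 136, 120, 84, 92, 102, 83, 73, 74, 76, 110, 137, 129, 100]
210 228 [135, 138, 139, 138, 137, 125, 87, 82, 81, 72, 70, 72, 76, 113, 138, 129, 106]
211 228 [106, 139, 140, 131, 92, 78, 83, 82, 82, 80, 84, 104, 122, 137, 128, 95]
212 228 [87, 119, 110, 79, 82, 82, 82, 82, 82, 85, 109, 137, 129, 97]
213 230 [83, 82, 82, 82, 83, 82, 82, 85, 98, 97]
214 230 [76, 82, 82, 82, 82, 81, 82, 80]
215 230 [78, 82, 82, 81, 81, 80, 80]
216 231 [82, 81, 81, 82, 79]
217 231 [81, 81, 81]
218 231 [81]
side tab along range -0.06494020053910955 -0.035017070515006216 mean -0.05180613787131661 lat -0.00569250761699107
208 275 [106, 168]
209 276 [168]
210 276 [168]
211 276 [167]
212 276 [162, 137]
213 276 [140, 165]
214 276 [128, 165]
215 276 [108, 166]
216 276 [128, 167]
217 276 [102, 149, 112]
218 275 [55, 98, 97, 97, 100]
219 275 [58, 164, 164, 169, 171]
220 275 [61, 159, 167, 170, 171, 159]
221 276 [151, 166, 169, 170, 163]
222 276 [121, 166, 169, 168, 166]
223 276 [107, 165, 168, 167, 165]
224 276 [94, 166, 166, 165, 165]
225 276 [83, 168, 165, 164, 162]
226 277 [153, 161, 157]
top tab along range -0.06405870468493048 -0.035161554831144075 mean -0.051604975450960405 lat -0.0008702432552996786
```

The evidence agrees that the clip is home: the snap force dropped clearly, the tongue then bore on the spring, and the tab sits about 50 mm behind the spindle. Nothing is touching, so I'm handing in.

```bash
python3 -c "
from cell import r
print(r.hand_in())"
```

```text
the job is handed in; nothing more can be done
None
```

The job is handed in at about 29 s: the roller is home on the spindle, and the clip snapped into the groove on a second push and was released. The first time, a miscounted row made the gripper stay shut, so lifting pulled the clip off and I had to re-level it on the bench and refit it. I also viewed 11 pictures against the limit of 10, so the final seating was confirmed by forces and measurements, not by eye.

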